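# Load the last circuit card and lift the carrier

## Task

Take the circuit card out of the grey test stand and slide it edgewise, fully home, into the empty slot of the black card carrier standing on the mat; lower it in and let go, do not drop it. Then take the carrier by its bar handle, lift it about 10 cm clear of the mat with both cards in it, and finish while still holding it there, steady and level. Do not tip the carrier, and leave the dome camera, the battery and the pliers where they are.

Things in the scene. Friction and masses are not known exactly. Their poses are not given: they have to be found in the camera images.
- card_mid (a point): Loose green circuit card standing upright in the test stand, 100 long (its x) x 4 thick (its y) x 90 high (its z), about 80 g. Along its top edge it has a grey puller to grip by: 60 long, 10 thick, 20 high, flat sides. This point is the centre of the puller: 10 mm below the card's top, 80 mm above its lower edge, mid-length, mid-thickness. Nothing sticks out more than 5 mm from the card's mid-plane. Both faces and both ends are alike in use: it may go in either way round.
- stand: Fixed grey test stand on the mat, base 130 (x) x 80 (y) x 12 mm high. Origin: centre of its underside. On it one open-topped slot along its x, 110 long, 8 wide, 20 deep, floor 12 mm above the origin, walls ending 32 mm above the origin; the card stands in it with its x along the stand's x.
- carrier_base (a point): Loose black card carrier (about 0.36 kg empty), tray 126 (x) x 190 (y) x 6 mm. This point: centre of its underside; z up, axes the carrier's. Two card slots with white plastic walls run along x, at y = -78 mm (empty) and y = +78 mm (holding a card). Between them, at y = 0, a bail handle along x: posts at x = +-58 mm (8 x 12 mm) and a flat bar on top of them.
- carrier_bar (a point): Centre of the carrier's aluminium handle bar, 106 mm above carrier_base. Bar 124 long (carrier x), 12 wide (carrier y), 20 high (96 to 116 mm above the underside), flat sides, free underneath between the posts. The carrier with both cards balances about here.
- handle: The same handle bar as a body, rigidly part of the carrier; its origin is the centre of the bar's underside, 96 mm above carrier_base.
- free_slot (a point): Centre of the floor of the carrier's empty slot, axes the carrier's. Slot 110 long (x), 8 wide (y), 30 deep, with walls flaring outwards to about 20 mm wide at 39 mm above the slot's floor. The ends are 4 mm thick walls without flare. A seated card has its lower edge on this floor and card_mid 80 mm above it. The floor is 6 mm above carrier_base.
- full_slot (a point): The same for the slot that already holds a card.
- stored_mid (a point): Second green card, the same as the first, already in the carrier's other slot: centre of its puller. It stays there.
- mat: Fixed blue bench mat, 560 x 840 x 4 mm; the top face, on which everything stands, is 4 mm above the work surface.
- dome: Bystander: loose black dome camera, 48 mm across, 56 high; origin: centre of its underside.
- battery: Bystander: loose yellow block battery lying flat, about 48 x 26 x 17 mm high, between stand and carrier; origin: centre of its underside.
- pliers: Bystander: loose red-handled pliers lying flat, about 145 x 48 x 12 mm high, on the far side of the mat; origin by the pivot, on the underside, jaws to its x.

How it is judged:
By the outcome, as a careful person would: the job done as asked, in the order asked, and still so for the second after the job is handed in, while the arm keeps its last pose, push and grip.
It also fails if it takes over 54 s, if anything falls off the work surface, if the arm or the gripper's body presses on something with over 40 N, if the wrist force passes 120 N, or if a joint passes its speed limit or range.

## Robot

A 6-joint arm with a two-finger parallel gripper is mounted at the origin on the work surface. World frame = base frame: x ahead of the robot, y to its left, z up, the work surface at z = 0. Lengths are in m, angles in rad, forces in N, time in s.
With the tool pointing down it reaches from about 0.25 to 0.775 m from the base axis. Payload 8.9 kg.
Tool frame: the origin (TCP) lies between the finger pads; the fingertips stand robot.finger_overhang ahead of it and the grasp point (between the pads) lies 2 mm behind it (robot.finger_overhang is the distance from the TCP to the fingertips, in m); z points along the fingers, y is the line along which they close (so a half turn about z gives the same grasp; the last joint's range is limited). The gripper opens to 85 mm and grips with 20 to 120 N. Pads are 22 mm wide; open, the fingers measure 114 mm over their backs; the gripper's body (76 mm by 85 mm) begins 54 mm behind the grasp point. The pads swing forward as they close: fully open they stand 13 mm farther back than shut.
Start: joints at [-1.448, 0.291, -0.153, 1.127, 0, 1.431], TCP at [0.136, -0.507, 0.225] pointing down, gripper open.
Joint ranges: [-2.52, 2.52], [-0.91, 1.74], [-1.3, 1.37], [-1.96, 2.02], [-1.52, 1.47], [-3.14, 3.14]. Speed limits (rad/s): [2.22, 2.22, 2.79, 3.14, 3.14, 3.14].

## Interface

Orientations are given as a unit quaternion [w, x, y, z].
In Python, from plant import robot gives the robot as it stands.
- The arm moves only by the tool drive_tool, never from a script. Its argument "motion" is one flat list of numbers, 4 for each row, row after row: the shift along the tool's x, y, z in mm, then the turn about the tool's z in degrees. In form: [dx, dy, dz, turn, dx, dy, dz, turn, ...]. A call has 1 to 20 rows; each row is the pose to reach, as a shift and turn from the pose commanded when the call began, along the tool's axes at that moment; what a row does not reach only later rows make up. A row lasts 1/10 s, in which the tool goes at most 50 mm and 8.59 degrees, less where a joint would pass 70% of its speed; a pose out of reach is approached as far as the arm can. A call with a gripper value outside its range is refused whole. "claw" is the finger opening in mm, from 0 to 85.4, set as the call begins (left out, the last holds). The fingers move at their own pace and stop on an object; "newtons" is the grip in N (left out, the last holds). Time passes only in rows, so rows that repeat a pose let the fingers close. It gives the time, the measured TCP pose, the force, the opening and the grip force at its end, in the units of the state.
- robot.get_state(): the state, without advancing time (a new reading comes with each control period).
- robot.capture(name): name is "scene" or "top" or "wrist"; returns (picture, depth): 420x560x3 uint8, red, green, blue; 420x560 float32, m along the optical axis (not along the pixel's ray), 0 where there is no reading.
- robot.get_calibration(name): a dict with "camera_matrix" (3x3 intrinsics, pixels), "rvec" (rotation vector, rad) and "tvec" (3), from world to camera coordinates, as OpenCV has them; the wrist camera has in their place "hand_eye" (4x4, takes a point from camera to tool coordinates, whose origin is the TCP and whose axes are the flange's). Camera axes: x right, y down, z forward; pixel columns grow to the right and rows downward; lengths in m; the calibration is good to about 2 mm. A picture is of the moment at which its call begins: read the wrist's pose just before it. get_calibration takes no time and is no camera call.
- robot.close_job(): hands the job in; it is judged then, once.
The state is a dict: "t": time; "qpos": joint angles; "joint_vel": joint speeds; "effort": joint torques, N m; "tcp_pos": TCP position; "eef_rot": TCP orientation; "contact_force": force on the tool from outside, world axes, zero at the start; "ft_torque": the same for the moment, N m; "width": finger opening in m; "grip_force": force on a finger pad.
Only numpy, scipy, OpenCV 4.12 (cv2) and the standard library are available. Lean on these libraries where they do the work, as an engineer would, in place of code of your own. Each camera call takes 0.05 s, during which the arm holds its last target. There are 200 camera calls.

## Working session

There is one attempt and no reset: what is moved stays moved. The work goes in short steps, Python scripts to look and compute and a tool call to move; the robot and the scene stay as the last step left them, time stands still between calls to the robot, and variables do not carry over. Pictures are saved under pics/ and viewed, at most 10 in all, crops included, and the job is handed in when it is done.

Besides the shell and the picture viewer there is one more tool, called after ">>>" as name(argument=value, ...) on one line, values as JSON. drive_tool: Moves the arm, as the interface text tells. Its arguments: {"type":"object","properties":{"motion":{"type":"array","items":{"type":"number"}},"claw":{"type":"number"},"newtons":{"type":"number"}},"required":["motion"]}

```bash
ls; mkdir -p pics; cat > h.py <<'E'
import numpy as np,cv2
from plant import robot
def cal(n):
    c=robot.get_calibration(n);K=np.array(c["camera_matrix"],float)
    if "rvec" in c:
        R=cv2.Rodrigues(np.array(c["rvec"],float))[0];t=np.array(c["tvec"],float).ravel()
        T=np.eye(4);T[:3,:3]=R.T;T[:3,3]=-R.T@t
    else:
        s=robot.get_state();w,x,y,z=s["eef_rot"]
        from scipy.spatial.transform import Rotation as Ro
        B=np.eye(4);B[:3,:3]=Ro.from_quat([x,y,z,w]).as_matrix();B[:3,3]=s["tcp_pos"]
        T=B@np.array(c["hand_eye"])
    return K,T
def shot(n):
    K,T=cal(n);p,d=robot.capture(n);return np.array(p),np.array(d),K,T
def cloud(d,K,T):
    v,u=np.indices(d.shape);P=np.stack([(u-K[0,2])*d/K[0,0],(v-K[1,2])*d/K[1,1],d],-1)
    W=P@T[:3,:3].T+T[:3,3];W[d==0]=np.nan;return W
def save(n,p): cv2.imwrite("pics/"+n,cv2.cvtColor(p,cv2.COLOR_RGB2BGR))
def ray(u,v,z,K,T):
    r=T[:3,:3]@np.array([(u-K[0,2])/K[0,0],(v-K[1,2])/K[1,1],1]);o=T[:3,3];return o+r*(z-o[2])/r[2]
E
python3 - <<'E'
from h import *
print(robot.finger_overhang,robot.get_state())
for n in("top","scene"):
    p,d,K,T=shot(n);save(n+"0.png",p);np.savez(n+"0.npz",p=p,d=d,K=K,T=T);print(n,T.round(3),K[0,0])
E
```

```text
pics
0.017 {'t': 0.0, 'qpos': array([-1.44831399e+00,  2.91310055e-01, -1.54107096e-01,  1.12671034e+00,
       -1.23050006e-05,  1.43149544e+00]), 'joint_vel': array([-0.00034395,  0.00019071,  0.00132897, -0.00130902, -0.00032822,
        0.00066568]), 'effort': array([-3.40438834e-03, -5.37139678e+01,  3.31380022e+01,  1.58207322e-02,
       -3.37289393e-04, -4.88120051e-06]), 'tcp_pos': array([ 0.13581637, -0.50666899,  0.22472403]), 'eef_rot': array([-6.65612014e-04,  9.91445696e-01,  1.30518154e-01, -5.55270977e-07]), 'contact_force': array([-0.24446759,  0.16488369,  0.53331314]), 'ft_torque': array([ 0.00468946,  0.01578319, -0.04329726]), 'grip_force': 0.0, 'width': 0.0854500325066405}
top [[ 0.027 -0.987  0.16   0.452]
 [-1.    -0.026  0.011 -0.004]
 [-0.007 -0.16  -0.987  1.104]
 [ 0.     0.     0.     1.   ]] 510.462729493286
scene [[ 0.609  0.521 -0.598  1.142]
 [ 0.793 -0.393  0.465 -0.415]
 [ 0.007 -0.757 -0.653  0.678]
 [ 0.     0.     0.     1.   ]] 380.75974522230905
```

View pics/top0.png

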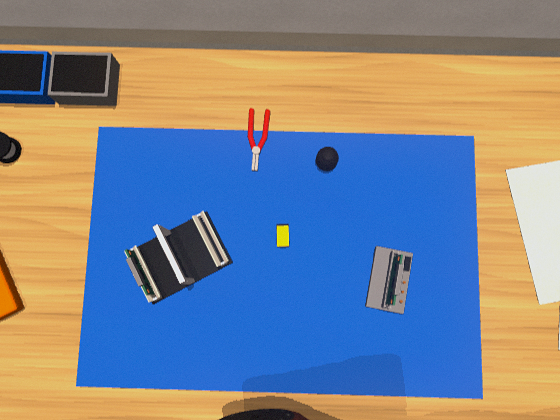

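View pics/scene0.png

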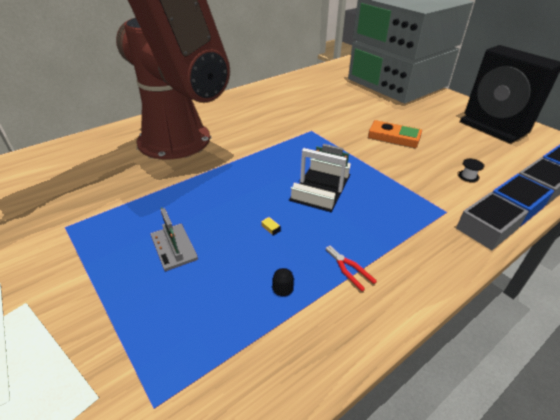

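The top view shows the stand at about (390,280) with the card at (392,278). The carrier is at (178,257), its empty slot near (210,240) and its bar near (172,255). The battery is at (283,236) and the dome at (327,158).

```bash
python3 - <<'E'
from h import *
f=np.load("top0.npz");W=cloud(f["d"],f["K"],f["T"]);z=W[...,2]
print("mat z",np.nanmedian(W[340:360,120:200,2]))
def box(m,n):
    P=W[m][:,:2].astype(np.float32);(c,s,a)=cv2.minAreaRect(P);print(n,m.sum(),np.round(c,4),np.round(s,4),round(a,1),"z",np.nanpercentile(W[m][:,2],[5,50,95]).round(3))
def reg(u0,u1,v0,v1,a,b):
    m=np.zeros(z.shape,bool);m[v0:v1,u0:u1]=True;return m&(z>a)&(z<b)
box(reg(360,420,240,320,.012,.025),"stand base")
box(reg(360,420,235,320,.085,.13),"card top")
box(reg(120,235,205,310,.104,.14),"bar")
box(reg(190,240,205,275,.03,.07),"free slot walls")
box(reg(115,160,235,310,.075,.101),"stored")
box(reg(120,240,200,310,.006,.014),"tray")
box(reg(270,300,220,255,.012,.04),"batt")
for u,v in((392,262),(396,280),(172,255),(207,240)): print(W[v,u].round(3))
g=W[:,:,2]
from h import robot
s=robot.get_state();print(robot.get_calibration("wrist")["hand_eye"])
E
```

```text
mat z 0.003537167136730135
stand base 1548 [ 0.4755 -0.2276] [0.0808 0.1298] 80.3 z [0.013 0.016 0.021]
card top 288 [ 0.4737 -0.2276] [0.0112 0.0993] 79.6 z [0.087 0.104 0.108]
bar 464 [0.5108 0.2183] [0.1235 0.013 ] 29.2 z [0.109 0.119 0.122]
free slot walls 552 [0.5495 0.1506] [0.1191 0.0263] 29.1 z [0.038 0.045 0.05 ]
stored 279 [0.4754 0.288 ] [0.1003 0.0113] 29.9 z [0.079 0.096 0.1  ]
tray 4075 [0.5186 0.2216] [0.2336 0.262 ] 1.6 z [0.006 0.009 0.012]
batt 274 [5.632e-01 5.000e-04] [0.0476 0.0257] 1.8 z [0.017 0.02  0.023]
[ 0.511 -0.23   0.034]
[ 0.473 -0.223  0.102]
[0.509 0.211 0.118]
[0.546 0.156 0.045]
[[-5.08608333e-04 -9.53356048e-01 -3.01847621e-01  7.71978928e-02]
 [ 9.99999818e-01 -5.82716550e-04  1.55469529e-04 -1.09100437e-03]
 [-3.24109421e-04 -3.01847487e-01  9.53356171e-01 -1.48976203e-01]
 [ 0.00000000e+00  0.00000000e+00  0.00000000e+00  1.00000000e+00]]
```

>>> drive_tool(motion=[40,-18,2,2,80,-36,5,5,120,-55,8,8,160,-73,10,10,200,-91,12,12,240,-109,15,15,280,-127,18,18,320,-146,20,20,360,-164,23,23,385,-176,25,25,400,-182,25,25,400,-182,25,25,400,-182,25,25], claw=45, newtons=35)

```text
t: 1.4
tcp_pos: [0.4747, -0.2282, 0.2002]
eef_rot: [0.0, 0.996, -0.087, -0.0]
contact_force: [0.0, -0.3, 0.4]
width: 0.0448
grip_force: 0.0
```

```bash
python3 - <<'E'
from h import *
s=robot.get_state();print(s["t"],s["tcp_pos"],s["eef_rot"],s["qpos"],s["width"])
p,d,K,T=shot("wrist");save("w1.png",p);W=cloud(d,K,T);z=W[...,2]
for n,a,b in(("top",.1,.115),("base",.012,.02),("walls",.032,.04)):
    m=(z>a)&(z<b)
    if m.sum()>20: print(n,m.sum(),cv2.minAreaRect(W[m][:,:2].astype(np.float32)),np.median(W[m],0))
E
```

```text
1.4 [ 0.47465356 -0.22820678  0.20018837] [ 9.37466727e-05  9.96235600e-01 -8.66862782e-02 -3.30955200e-04] [-5.86718185e-01  3.09767197e-01 -1.94410283e-01  1.06710988e+00
 -4.81839806e-04  2.72846503e+00] 0.04478533492404401
top 859 ((0.47594448924064636, -0.2265850156545639), (0.009270895272493362, 0.060014791786670685), 80.23931121826172) [ 0.4775344  -0.22700668  0.10623919]
base 6982 ((0.49914655089378357, -0.12199217081069946), (0.2993420958518982, 0.1312677562236786), 78.36769104003906) [ 0.48527006 -0.22086532  0.01628784]
walls 575 ((0.47724875807762146, -0.22687342762947083), (0.015245979651808739, 0.11804760992527008), 80.40007781982422) [ 0.50461847 -0.2305949   0.03631415]
```

View pics/w1.png

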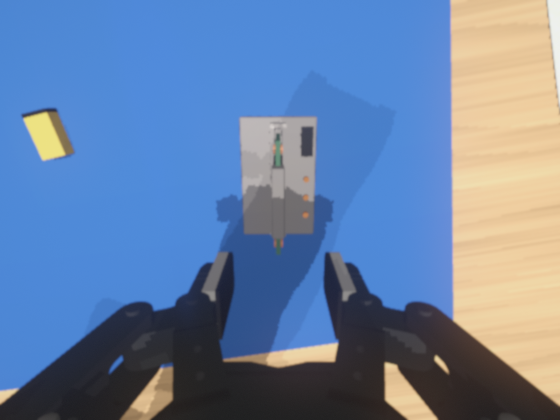

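The wrist view shows the puller at (278,200), its long side parallel to the fingers and almost centred between them (finger midpoint about u=279).

>>> drive_tool(motion=[1,-1,25,0,1,-1,50,0,1,-1,70,0,1,-1,85,0,1,-1,95,0,1,-1,102,0,1,-1,106,0,1,-1,106,0,1,-1,106,0])

```text
t: 2.35
tcp_pos: [0.4766, -0.2272, 0.0948]
eef_rot: [0.0, 0.996, -0.087, 0.0]
contact_force: [0.3, -0.3, 0.6]
width: 0.0449
grip_force: 0.0
```

>>> drive_tool(motion=[0,0,0,0,0,0,0,0,0,0,0,0,0,0,0,0,0,0,0,0,0,0,0,0,0,0,0,0,0,0,0,0], claw=4, newtons=35)

```text
t: 3.15
tcp_pos: [0.4766, -0.2272, 0.0947]
eef_rot: [0.0, 0.996, -0.087, 0.0]
contact_force: [-1.1, 0.5, 6.1]
width: 0.0086
grip_force: 35.8
```

>>> drive_tool(motion=[0,0,-4,0,0,0,-12,0,0,0,-24,0,0,0,-40,0,0,0,-60,0,0,0,-80,0,0,0,-98,0,0,0,-112,0,0,0,-120,0,0,0,-124,0,0,0,-125,0,0,0,-125,0])

```text
t: 4.35
tcp_pos: [0.4761, -0.2268, 0.2189]
eef_rot: [-0.0, 0.996, -0.087, -0.0]
contact_force: [-0.3, -0.2, -0.6]
width: 0.0083
grip_force: 35.0
```

```bash
cat > g.py <<'E'
from h import *
def go(x,y,phi):
    s=robot.get_state();w,a,b,c=s["eef_rot"];f=2*np.arctan2(b,a);d=np.array([x,y])-s["tcp_pos"][:2]
    print("t",s["t"],"tcp",s["tcp_pos"].round(4),"phi",np.degrees(f).round(2),"dx,dy mm",(1e3*(d@[np.cos(f),np.sin(f)])).round(1),(1e3*(d@[np.sin(f),-np.cos(f)])).round(1),"turn",(np.degrees(f)-phi).round(1),"q6",s["qpos"][5],"w",s["width"],s["grip_force"],s["contact_force"])
E
python3 - <<'E'
from g import *
go(.5492,.1504,29.2)
p,d,K,T=shot("wrist");save("w2.png",p)
E
```

```text
t 4.35 tcp [ 0.4761 -0.2268  0.2189] phi -10.0 dx,dy mm 6.5 -384.2 turn -39.2 q6 2.732829341923857 w 0.008323735269385289 35.04771173000336 [-0.2703444  -0.22271334 -0.55379303]
```

View pics/w2.png

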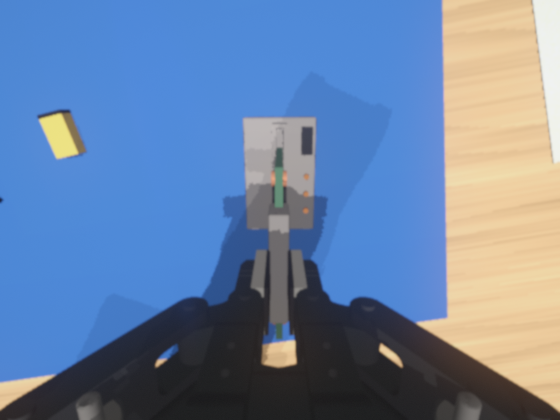

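The card hangs upright in the fingers at (279,260), clear of the stand.

>>> drive_tool(motion=[0,-6,0,0,0,-18,0,-1,1,-36,0,-3,1,-60,0,-5,1,-88,0,-8,2,-118,0,-12,2,-148,0,-15,3,-178,0,-18,3,-208,0,-21,4,-238,0,-24,4,-268,0,-28,5,-298,0,-31,5,-324,0,-34,6,-346,0,-36,6,-362,0,-37.5,6,-373,0,-38.5,6,-380,0,-39,6,-383,0,-39.2,6.5,-384,0,-39.2,6.5,-384,0,-39.2])

```text
t: 6.4
tcp_pos: [0.5494, 0.1495, 0.2193]
eef_rot: [0.0, 0.968, 0.252, -0.0]
contact_force: [-0.3, 0.5, -1.2]
width: 0.0085
grip_force: 35.0
```

```bash
python3 - <<'E'
from g import *
go(.5492,.1504,29.2)
p,d,K,T=shot("wrist");save("w3.png",p);W=cloud(d,K,T);z=W[...,2];np.savez("w3.npz",p=p,d=d,K=K,T=T)
c=np.array([.5492,.1504]);a=np.radians(29.2);ex=np.array([np.cos(a),np.sin(a)]);ey=np.array([-ex[1],ex[0]])
L=(W[...,:2]-c);X=L@ex;Y=L@ey
for n,m in(("rim",(z>.040)&(z<.055)&(abs(Y)<.03)&(abs(X)<.08)),("bar",(z>.112)&(z<.13)&(abs(Y-.078)<.02)),("cardtop",(z>.2)&(z<.24)&(abs(Y)<.012)),("stored",(z>.092)&(z<.11)&(abs(Y-.156)<.02))):
    if m.sum()<20: print(n,m.sum());continue
    r=cv2.minAreaRect(np.c_[X[m],Y[m]].astype(np.float32)*1000);print(n,m.sum(),np.round(r[0],1),np.round(r[1],1),round(r[2],1),"z",np.median(z[m]).round(4))
# y-profile of heights across slot at several x
for x0 in(0.02,.03,.04,.05):
    print(x0,[(int(y),None if not (mm:=(abs(X-x0)<.003)&(abs(Y*1000-y)<.7)&(z<.07)).any() else round(float(np.median(z[mm])*1000),0)) for y in range(-13,14,1)])
E
```

```text
t 6.4 tcp [0.5494 0.1495 0.2193] phi 29.15 dx,dy mm 0.2 -0.9 turn -0.0 q6 2.770285352525726 w 0.008460206002932288 35.03604590892792 [-0.28524221  0.51085328 -1.19911616]
rim 1328 [2.1 0.4] [117.2  26.6] 0.1 z 0.0481
bar 2378 [ 1.9 78.2] [123.5  12.4] 0.1 z 0.12
cardtop 3173 [0.  1.2] [23.5 99. ] 81.4 z 0.2306
stored 1038 [  4.5 156. ] [60.2 11.1] 0.3 z 0.0998
0.02 [(-13, 49.0), (-12, 49.0), (-11, 50.0), (-10, 49.0), (-9, 48.0), (-8, 46.0), (-7, 44.0), (-6, 43.0), (-5, 42.0), (-4, 42.0), (-3, None), (-2, None), (-1, None), (0, None), (1, None), (2, None), (3, None), (4, 10.0), (5, 40.0), (6, 42.0), (7, 43.0), (8, 45.0), (9, 46.0), (10, 48.0), (11, 49.0), (12, 50.0), (13, 49.0)]
0.03 [(-13, 49.0), (-12, 49.0), (-11, 49.0), (-10, 49.0), (-9, 48.0), (-8, 47.0), (-7, 45.0), (-6, 44.0), (-5, 43.0), (-4, 42.0), (-3, None), (-2, None), (-1, None), (0, None), (1, None), (2, None), (3, 10.0), (4, 25.0), (5, 41.0), (6, 42.0), (7, 43.0), (8, 46.0), (9, 47.0), (10, 49.0), (11, 50.0), (12, 50.0), (13, 49.0)]
0.04 [(-13, 48.0), (-12, 48.0), (-11, 49.0), (-10, 49.0), (-9, 49.0), (-8, 47.0), (-7, 45.0), (-6, 44.0), (-5, 42.0), (-4, 42.0), (-3, 25.0), (-2, 10.0), (-1, 10.0), (0, 10.0), (1, 10.0), (2, 10.0), (3, 10.0), (4, 39.0), (5, 41.0), (6, 43.0), (7, 44.0), (8, 45.0), (9, 47.0), (10, 48.0), (11, 50.0), (12, 49.0), (13, 49.0)]
0.05 [(-13, 49.0), (-12, 49.0), (-11, 50.0), (-10, 49.0), (-9, 48.0), (-8, 47.0), (-7, 45.0), (-6, 43.0), (-5, 42.0), (-4, 41.0), (-3, 39.0), (-2, 10.0), (-1, 10.0), (0, 10.0), (1, 11.0), (2, 11.0), (3, 11.0), (4, 40.0), (5, 41.0), (6, 42.0), (7, 44.0), (8, 45.0), (9, 47.0), (10, 48.0), (11, 49.0), (12, 50.0), (13, 49.0)]
```

View pics/w3.png

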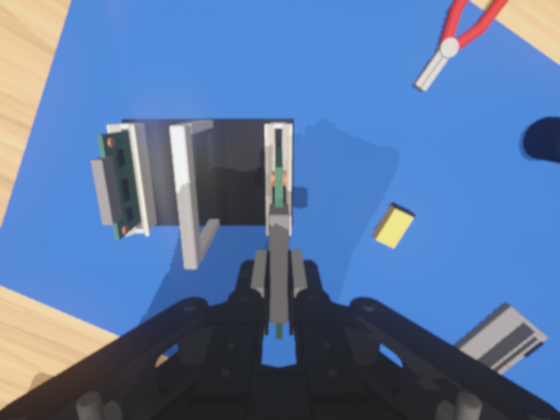

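The wrist view shows the empty slot at (279,150–230), in line with the held card at (279,170–330). I'll measure the card's offset in the same frame.

```bash
python3 - <<'E'
from h import *
f=np.load("w3.npz");W=cloud(f["d"],f["K"],f["T"]);z=W[...,2]
c=np.array([.5492,.1504]);a=np.radians(29.2);ex=np.array([np.cos(a),np.sin(a)]);ey=np.array([-ex[1],ex[0]])
L=(W[...,:2]-c)*1000;X=L@ex;Y=L@ey
for x0 in range(-50,60,6):
    m=(abs(X-x0)<2)&(abs(Y)<15)&(z>.15)
    if m.sum(): print(x0,m.sum(),"Y",Y[m].min().round(1),Y[m].max().round(1),"z",np.percentile(z[m],[5,50,95]).round(4))
E
```

```text
-50 24 Y -1.8 1.6 z [0.2182 0.2188 0.2196]
-44 45 Y -1.8 3.5 z [0.218  0.2187 0.2198]
-38 6 Y -1.2 1.6 z [0.2184 0.2189 0.2196]
-32 6 Y -3.2 4.6 z [0.2296 0.2299 0.2302]
-26 123 Y -4.8 5.1 z [0.2298 0.2308 0.2317]
-20 116 Y -4.2 4.5 z [0.23   0.2309 0.2318]
-14 125 Y -4.1 4.5 z [0.2301 0.2308 0.2316]
-8 407 Y -7.4 7.8 z [0.2303 0.2629 0.2795]
-2 333 Y -6.9 7.6 z [0.2302 0.2605 0.2734]
4 336 Y -12.9 6.9 z [0.2301 0.2618 0.2904]
10 5176 Y -15.0 15.0 z [0.2343 0.3034 0.3151]
16 5270 Y -15.0 15.0 z [0.291  0.3055 0.3153]
22 526 Y -15.0 15.0 z [0.2302 0.3208 0.3232]
28 402 Y -4.8 5.1 z [0.1989 0.2273 0.2313]
34 98 Y -3.6 3.8 z [0.1935 0.2183 0.2195]
40 117 Y -3.8 4.0 z [0.2092 0.218  0.2195]
46 100 Y -3.8 4.0 z [0.2081 0.2185 0.2196]
```

>>> drive_tool(motion=[1,0,5,0,2,0,15,0,2.5,0,30,0,2.5,0,48,0,2.5,0,64,0,2.5,0,76,0,2.5,0,84,0,2.5,0,90,0,2.5,0,94,0,2.5,0,98,0,2.5,0,102,0,2.5,0,105,0,2.5,0,108,0,2.5,0,108,0])

```text
t: 7.85
tcp_pos: [0.5514, 0.1513, 0.111]
eef_rot: [-0.0, 0.968, 0.252, -0.0]
contact_force: [-0.0, 0.1, -1.6]
width: 0.0088
grip_force: 35.0
```

>>> drive_tool(motion=[0,0,4,0,0,0,8,0,0,0,12,0,0,0,15,0,0,0,18,0,0,0,19,0,0,0,20,0,0,0,20,0])

```text
t: 8.65
tcp_pos: [0.5516, 0.1513, 0.0913]
eef_rot: [0.0, 0.968, 0.252, -0.0]
contact_force: [0.6, -0.5, -1.5]
width: 0.0083
grip_force: 35.0
```

>>> drive_tool(motion=[0,0,0.7,0,0,0,1.4,0,0,0,2,0,0,0,2.5,0,0,0,3,0,0,0,3,0])

```text
t: 9.25
tcp_pos: [0.5517, 0.1512, 0.0888]
eef_rot: [0.0, 0.968, 0.252, 0.0]
contact_force: [-1.7, -1.7, 4.3]
width: 0.0084
grip_force: 35.7
```

>>> drive_tool(motion=[0,0,0,0,0,0,0,0,0,0,0,0,0,0,0,0,0,0,0,0,0,0,0,0,0,0,0,0], claw=40)

```text
t: 9.95
tcp_pos: [0.5516, 0.1513, 0.0883]
eef_rot: [0.0, 0.968, 0.252, -0.0]
contact_force: [-0.4, 0.3, 0.1]
width: 0.0405
grip_force: 0.0
```

>>> drive_tool(motion=[0,0,-5,0,0,0,-15,0,0,0,-30,0,0,0,-50,0,0,0,-70,0,0,0,-90,0,0,0,-105,0,0,0,-112,0,0,0,-112,0,0,0,-112,0])

```text
t: 10.95
tcp_pos: [0.5513, 0.1513, 0.1999]
eef_rot: [-0.0, 0.968, 0.252, -0.0]
contact_force: [-0.2, 0.1, 0.5]
width: 0.0404
grip_force: 0.0
```

```bash
python3 - <<'E'
from g import *
go(.5108,.2183,29.2)
p,d,K,T=shot("wrist");save("w4.png",p);W=cloud(d,K,T);z=W[...,2]
c=np.array([.5108,.2183]);a=np.radians(29.2);ex=np.array([np.cos(a),np.sin(a)]);ey=np.array([-ex[1],ex[0]])
L=(W[...,:2]-c)*1000;X=L@ex;Y=L@ey
for n,y0,lo,hi in(("bar",0,.112,.13),("new",-78,.092,.11),("stored",78,.092,.11)):
    m=(z>lo)&(z<hi)&(abs(Y-y0)<20)&(abs(X)<90)
    if m.sum()<20: print(n,m.sum());continue
    r=cv2.minAreaRect(np.c_[X[m],Y[m]].astype(np.float32));print(n,m.sum(),np.round(r[0],1),np.round(r[1],1),round(r[2],1),"z",np.median(z[m]).round(4))
E
```

```text
t 10.95 tcp [0.5513 0.1513 0.1999] phi 29.2 dx,dy mm -2.7 -78.3 turn -0.0 q6 2.7718680201258565 w 0.040407055756070724 0.0 [-0.22056559  0.06827067  0.4807313 ]
bar 2738 [2.4 0.5] [ 13.  123.2] 90.0 z 0.12
new 847 [  2.9 -78.2] [ 9.4 60. ] 89.9 z 0.1002
stored 1214 [ 5.2 77.9] [60.  11.4] 0.9 z 0.0999
```

View pics/w4.png

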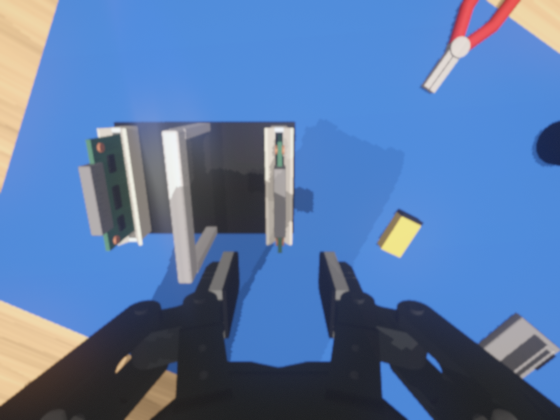

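The card sits in the slot with its puller at (279,190). Its top is at 100.2 mm, level with the stored card at 99.9 mm, so it is fully home. The bar runs from (175,130) to (185,280).

>>> drive_tool(motion=[0,-20,0,0,0,-50,0,0,0,-72,0,0,0,-78.5,0,0,0,-78.5,0,0,0,-78.5,20,0,0,-78.5,45,0,0,-78.5,65,0,0,-78.5,80,0,0,-78.5,88,0,0,-78.5,91.5,0,0,-78.5,91.5,0,0,-78.5,91.5,0])

```text
t: 12.3
tcp_pos: [0.5139, 0.2197, 0.1095]
eef_rot: [0.0, 0.968, 0.252, 0.001]
contact_force: [0.5, -1.0, -0.6]
width: 0.0398
grip_force: 0.0
```

>>> drive_tool(motion=[0,0,0,0,0,0,0,0,0,0,0,0,0,0,0,0,0,0,0,0,0,0,0,0,0,0,0,0,0,0,0,0,0,0,0,0], claw=5, newtons=90)

```text
t: 13.2
tcp_pos: [0.5137, 0.2199, 0.1097]
eef_rot: [0.0, 0.968, 0.252, 0.001]
contact_force: [-1.6, -0.8, 5.7]
width: 0.0077
grip_force: 88.4
```

>>> drive_tool(motion=[0,0,-2,0,0,0,-5,0,0,0,-9,0,0,0,-14,0,0,0,-20,0,0,0,-20,0])

```text
t: 13.8
tcp_pos: [0.5139, 0.22, 0.1298]
eef_rot: [-0.0, 0.968, 0.252, 0.001]
contact_force: [0.5, 0.4, -5.0]
width: 0.0079
grip_force: 88.2
```

Weight is 5 N, as expected.

>>> drive_tool(motion=[0,0,-3,0,0,0,-8,0,0,0,-16,0,0,0,-26,0,0,0,-38,0,0,0,-50,0,0,0,-60,0,0,0,-68,0,0,0,-74,0,0,0,-78,0,0,0,-80,0,0,0,-80,0,0,0,-80,0,0,0,-80,0])

```text
t: 15.2
tcp_pos: [0.5131, 0.2198, 0.2084]
eef_rot: [-0.0, 0.968, 0.252, -0.0]
contact_force: [-0.2, -0.0, -4.1]
width: 0.008
grip_force: 88.2
```

```bash
python3 - <<'E'
from g import *
go(.5108,.2183,29.2)
p,d,K,T=shot("wrist");W=cloud(d,K,T);z=W[...,2]
c=np.array([.5108,.2183]);a=np.radians(29.2);ex=np.array([np.cos(a),np.sin(a)]);ey=np.array([-ex[1],ex[0]])
L=(W[...,:2]-c)*1000;X=L@ex;Y=L@ey
A=lambda m:np.linalg.lstsq(np.c_[X[m],Y[m],np.ones(m.sum())],z[m]*1000,rcond=None)[0].round(3)
for n,y0 in(("new",-78),("stored",78)):
    m=(z>.19)&(z<.21)&(abs(Y-y0)<12)&(abs(X-20)<60);print(n,m.sum(),np.median(z[m]) if m.any() else 0)
m=(abs(Y)<55)&(abs(Y)>15)&(z>.09)&(z<.125)&(abs(X)<70);print("tray",m.sum(),A(m) if m.sum()>20 else "")
m=(abs(Y)<8)&(z>.20)&(z<.235)&(X>25);print("bar",m.sum(),A(m))
p,d,K,T=shot("scene");save("s5.png",p)
E
```

```text
t 15.2 tcp [0.5131 0.2198 0.2084] phi 29.2 dx,dy mm -2.7 0.2 turn 0.0 q6 2.9056309630250166 w 0.007995843462106174 88.21708051487803 [-0.19384302 -0.03161289 -4.07220513]
new 2455 0.19806269288573236
stored 2499 0.199134958965488
tray 13357 [-1.00000e-03  6.00000e-03  1.08985e+02]
bar 2236 [-6.70000e-02  5.00000e-03  2.21362e+02]
```

View pics/s5.png

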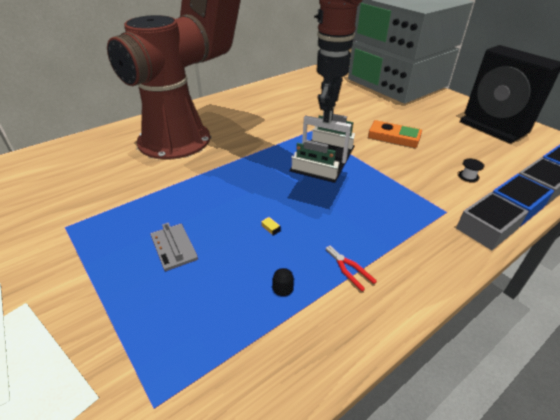

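The scene view shows the carrier at (322,150) held level above the mat with both cards in it. The stand is empty, and the battery, dome and pliers have not moved.

```bash
python3 -c "
from plant import robot
print(robot.get_state()['joint_vel'].round(4));print(robot.close_job())"
```

```text
[-0.0008 -0.0015  0.0014 -0.0006 -0.0015  0.0039]
the job is handed in; nothing more can be done
None
```

The job is handed in at about 15 s: the card is fully home in the carrier's empty slot, and the arm is holding the carrier by its bar about 99 mm above the mat, level and steady with both cards in it; the dome camera, battery and pliers were not touched.

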